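# Lay out a coin dryer's parts in their trays

### The arm

A 6-joint arm with a two-finger parallel gripper is mounted at the origin on the work surface. World frame = base frame: x ahead of the robot, y to its left, z up, the work surface at z = 0. Lengths are in mm, angles in rad, forces in N, time in s.
With the tool pointing down it reaches from about 350 to 875 mm from the base axis. Payload 4.2 kg.
Tool frame: the origin (TCP) lies between the finger pads; the fingertips stand 25 mm ahead of it and the grasp point (between the pads) lies 6 mm ahead of it; z points along the fingers, y is the line along which they close (so a half turn about z gives the same grasp; the last joint's range is limited). The gripper opens to 85 mm and grips with 20 to 120 N. Pads are 22 mm wide; open, the fingers measure 114 mm over their backs; the gripper's body (76 mm by 85 mm) begins 54 mm behind the grasp point. The pads swing forward as they close: fully open they stand 13 mm farther back than shut.
Start: joints at [1.417, 0.385, 0.008, 0, -1.194, -0.259], TCP at [250.701, 572.493, 256.312] pointing down, gripper open.
Joint ranges: [-3.14, 3.14], [-1.21, 2.06], [-1.07, 1.41], [-3.16, 2.05], [-2.99, -0.16], [-3.1, 3.1]. Speed limits (rad/s): [2.79, 2.79, 3.14, 3.14, 3.14, 3.14].

### API

Orientations are given as a unit quaternion [x, y, z, w].
In Python, from bench import read_state, imaging, workorder, nets gives the robot as it stands.
- The arm moves only by the tool apply_moves, never from a script. Its argument "rows" is a list of rows, each an object with "hand": the opening, from -1 (shut) to 1 (fully open); "delta_pos": the shift along the tool's x, y, z in mm, a list of three; "yaw": the turn about the tool's z in rad. A call has 1 to 12 rows; each row is the pose to reach, as a shift and turn from the pose commanded when the call began, along the tool's axes at that moment; what a row does not reach only later rows make up. A row lasts 1/12 s, in which the tool goes at most 41.7 mm and 7.16 degrees, less where a joint would pass 70% of its speed; a pose out of reach is approached as far as the arm can. A call with a gripper value outside its range is refused whole. The fingers move at their own pace and stop on an object; the grip force is fixed at half the most. Time passes only in rows, so rows that repeat a pose let the fingers close. It gives the time, the measured TCP pose, the force, the opening and the grip force at its end, in the units of the state.
- read_state(): the state, without advancing time (a new reading comes with each control period).
- imaging.get_image(name): name is "scene" or "side" or "wrist"; returns a dict with "pixels" (480x640x3 uint8, red, green, blue), "fx", "fy", "cx", "cy" (pixels), "xyz" and "rotation" of the camera in the world. Camera axes: x right, y down, z forward; pixel columns grow to the right and rows downward; lengths in mm; the calibration is good to about 2 mm. A picture is of the moment at which its call begins. There is no depth.
- workorder.job_done(): hands the job in; it is judged then, once.
Trained networks look in the newest picture that a camera, given by its name, has taken for a name from the list of things; names that differ only in an ending like _2 or _b are one class to them, and where a whole thing is asked for, a point or a joint stands for the part that bears it (a point fixed in the world has none). Each returns a list of dicts, best first, with "score" (0 to 1); they miss things now and then, are a little off and sometimes report something else, mostly with a low value. They report only what shows in the picture. A call takes as long as a camera call. They do not tell look-alikes from the thing itself.
- nets.find_in(camera, query): "location" ([row, column] in pixels, amid what is visible of it).
- nets.pinpoint(camera, query): "location" ([row, column] in pixels: a listed point, or the origin of a listed thing).
The state is a dict: "clock": time; "joints": joint angles; "joint_vel": joint speeds; "joint_efforts": joint torques, N m; "position": TCP position; "ee_rot": TCP orientation; "contact_force": force on the tool from outside, world axes, zero at the start; "wrist_torque": the same for the moment, N m; "gripper_width": finger opening in mm; "grasp_force": force on a finger pad.
Only numpy, scipy, OpenCV 4.12 (cv2) and the standard library are available. Lean on these libraries where they do the work, as an engineer would, in place of code of your own. Each camera call takes 0.05 s, during which the arm holds its last target. There are 200 camera calls.

### The job

Put the four dryer parts lying about on the laundry-room table into the grey trays shaped for them: the big rubber roller in the large round tray, the small belt pulley in the small round one, the door pull in the long one and the coin block in the square one. Each must lie flat on its tray's floor, inside the rim and the same way up as now; set the parts down rather than dropping them, and leave the mug and the detergent carton standing where they are.

Things in the scene. Friction and masses are not known exactly. Their poses are not given: they have to be found in the camera images.
- roller: Drum support roller of the dryer: a black rubber wheel lying flat, 64 mm diameter, 22 mm thick, with a steel hub 26 mm diameter standing up from its middle to 44 mm above its underside (grip the hub). About 0.25 kg. Origin: centre of the underside; z up the hub.
- pulley: Small belt pulley: a white plastic grooved wheel lying flat, 40 mm diameter, 14 mm thick, with a steel hub 20 mm diameter standing up from its middle to 36 mm above its underside (grip the hub). About 0.1 kg. Origin: centre of the underside; z up the hub.
- handle: Door pull of the dryer: a white plastic bar 120 mm long (x), 22 mm wide (y), standing on two short feet 18 mm high at its ends; the bar itself spans 16 to 30 mm above the underside. Grip it across the middle. About 0.1 kg. Origin: centre of the underside (in the plane of the feet); x along the bar, z up.
- cassette: Coin mechanism block: a bare aluminium block, 50 x 50 mm square and 42 mm high, with a dark coin slot on top. About 0.2 kg. Origin: centre of the underside; x and y square to its sides, z up.
- roller_tray: Grey plastic tray for the drum roller, the larger round one, fixed to the table: recess 80 mm diameter, its floor 3 mm above the table, wall 5 mm thick, rim 10 mm above the table. Origin: centre of its underside, on the table; z up.
- pulley_tray: Grey plastic tray for the belt pulley, the smaller round one, fixed to the table: recess 56 mm diameter, its floor 3 mm above the table, wall 5 mm thick, rim 10 mm above the table. Origin: centre of its underside, on the table; z up.
- handle_tray: Grey plastic tray for the door pull, the long narrow one, fixed to the table: recess 136 mm (x) by 38 mm (y), its floor 3 mm above the table, wall 5 mm thick, rim 10 mm above the table. Origin: centre of its underside, on the table; x along the recess, z up.
- cassette_tray: Grey plastic tray for the coin block, the square one, fixed to the table: recess 66 x 66 mm, its floor 3 mm above the table, wall 5 mm thick, rim 10 mm above the table. Origin: centre of its underside, on the table; x and y square to its sides, z up.
- mug: White coffee mug, a bystander standing among the parts: 76 mm diameter, 88 mm high, its handle to its +y. Loose. Origin: centre of its underside.
- carton: Carton of detergent with a blue band, a bystander standing among the parts: 80 mm (x) by 50 mm (y), 105 mm high. Loose. Origin: centre of its underside.
There are look-alikes about, which are no part of the job. What is shaped like the handle_tray but blue is not meant. Leave any green look-alike of the pulley alone.

How it is judged:
By the outcome, as a careful person would: the job done as asked, in the order asked, and still so for the second after the job is handed in, with the robot touching nothing.
It also fails if it takes over 112 s, if anything falls off the work surface, if the arm or the gripper's body presses on something with over 40 N, if the wrist force passes 120 N, or if a joint passes its speed limit or range.

## Working session

There is one attempt and no reset: what is moved stays moved. The work goes in short steps, Python scripts to look and compute and a tool call to move; the robot and the scene stay as the last step left them, time stands still between calls to the robot, and variables do not carry over. Pictures are saved under pics/ and viewed, at most 14 in all, crops included, and the job is handed in when it is done.

Besides the shell and the picture viewer there is one more tool, called after "Emit:" as a command line: name --argument value ..., lists and objects as JSON in quotes. apply_moves: Moves the arm, as the interface text tells. Its arguments: {"type":"object","properties":{"rows":{"type":"array"}},"required":["rows"]}

```bash
mkdir -p pics
cat > h.py <<'E'
import numpy as np, cv2
from bench import read_state, imaging, workorder, nets
from scipy.spatial.transform import Rotation as R
def rot(c):
    r=np.array(c["rotation"],float)
    return r if r.shape==(3,3) else R.from_quat(r).as_matrix()
def ray(c,row,col,z=0):
    d=rot(c)@np.array([(col-c["cx"])/c["fx"],(row-c["cy"])/c["fy"],1.])
    o=np.array(c["xyz"],float); return (o+d*(z-o[2])/d[2])
def proj(c,p):
    q=rot(c).T@(np.array(p,float)-np.array(c["xyz"],float)); return [c["fy"]*q[1]/q[2]+c["cy"],c["fx"]*q[0]/q[2]+c["cx"]]
def save(c,n): cv2.imwrite("pics/"+n,cv2.cvtColor(np.array(c["pixels"]),cv2.COLOR_RGB2BGR))
E
python3 - <<'E'
from h import *
s=read_state();print(s["clock"],s["position"],s["ee_rot"],s["gripper_width"])
for cam in ("scene","side","wrist"):
    c=imaging.get_image(cam);save(c,cam+"0.png");print(cam,c["xyz"],rot(c).round(2).tolist(),c["fx"])
    if cam=="wrist":continue
    for q in "roller pulley handle cassette roller_tray pulley_tray handle_tray cassette_tray mug carton".split():
        print(q,[(round(d["score"],2),np.round(d["location"]).tolist(),ray(c,*d["location"])[:2].round().tolist()) for d in nets.pinpoint(cam,q)[:4]])
E
```

```text
0.0 [250.51595229 572.02655011 255.22302473] [ 9.78756720e-01 -2.05022227e-01 -1.72165642e-04  1.06734010e-03] 85.57350945772474
scene [973.85501386 341.12408243 858.41892327] [[-0.52, 0.68, -0.52], [0.86, 0.41, -0.32], [-0.01, -0.61, -0.79]] 451.16621531173143
roller [(0.66, [176.0, 231.0], [360.0, -318.0])]
pulley [(0.77, [245.0, 398.0], [339.0, 163.0]), (0.62, [268.0, 381.0], [420.0, 158.0])]
handle [(0.75, [252.0, 306.0], [470.0, -10.0])]
cassette [(0.91, [358.0, 357.0], [636.0, 215.0])]
roller_tray [(0.86, [274.0, 456.0], [346.0, 310.0])]
pulley_tray [(0.76, [270.0, 196.0], [641.0, -199.0])]
handle_tray [(0.72, [143.0, 264.0], [209.0, -320.0]), (0.61, [209.0, 261.0], [416.0, -181.0])]
cassette_tray [(0.77, [199.0, 153.0], [531.0, -438.0])]
mug [(0.8, [328.0, 258.0], [685.0, 7.0])]
carton [(0.65, [360.0, 454.0], [541.0, 381.0])]
side [271.40529136 595.34183157 783.01485996] [[-0.96, -0.22, 0.19], [-0.29, 0.73, -0.62], [-0.0, -0.65, -0.76]] 439.1979610872703
roller [(0.89, [173.0, 391.0], [356.0, -322.0])]
pulley [(0.84, [329.0, 358.0], [329.0, 161.0]), (0.68, [316.0, 309.0], [431.0, 161.0])]
handle [(0.57, [251.0, 319.0], [461.0, -8.0]), (0.29, [174.0, 390.0], [359.0, -318.0])]
cassette [(0.97, [309.0, 209.0], [634.0, 204.0])]
roller_tray [(0.72, [399.0, 329.0], [345.0, 311.0])]
pulley_tray [(0.79, [185.0, 274.0], [638.0, -186.0])]
handle_tray [(0.93, [186.0, 446.0], [208.0, -312.0]), (0.63, [206.0, 354.0], [420.0, -170.0])]
cassette_tray [(0.59, [138.0, 343.0], [518.0, -432.0])]
mug [(0.63, [233.0, 226.0], [689.0, 3.0])]
carton [(0.71, [316.0, 311.0], [428.0, 160.0]), (0.58, [406.0, 209.0], [545.0, 385.0])]
wrist [314.6090302  545.22424226 373.9193832 ] [[-0.4, -0.88, -0.25], [-0.92, 0.39, 0.11], [-0.0, 0.27, -0.96]] 356.8447920254949
```

View pics/scene0.png

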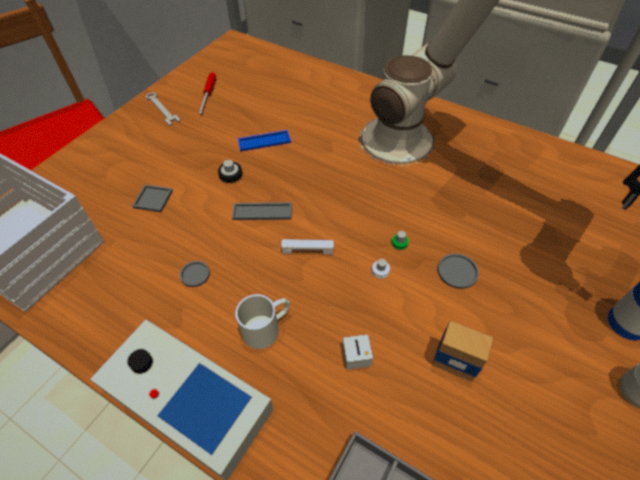

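View pics/side0.png

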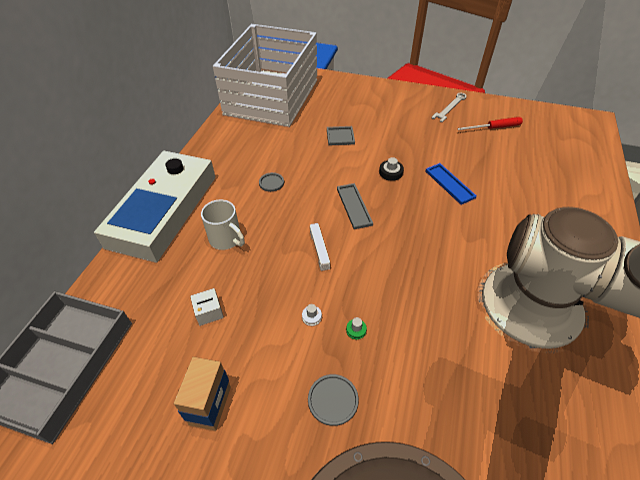

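The scene shows two pulleys: white at (268,381) and green at (240,400). It also shows two long trays: grey at (211,262) and blue at (140,264). The white pulley and the grey tray fit the description, since the green pulley and blue tray are excluded by name. I'll confirm both in a crop and fit the poses by silhouette.

```bash
cat > fit.py <<'E'
from h import *
from scipy.optimize import minimize
t=np.linspace(0,2*np.pi,48)
cyl=lambda r,z0,z1:np.array([[r*np.cos(a),r*np.sin(a),z] for a in t for z in(z0,z1)])
box=lambda a,b,z0,z1:np.array([[x,y,z] for x in(-a,a) for y in(-b,b) for z in(z0,z1)])
M=dict(roller=[cyl(32,0,22),cyl(13,0,44)],pulley=[cyl(20,0,14),cyl(10,0,36)],handle=[box(60,11,16,30),box(60,11,0,30)],cassette=[box(25,25,0,42)],
 roller_tray=[cyl(45,0,10)],pulley_tray=[cyl(33,0,10)],handle_tray=[box(73,24,0,10)],cassette_tray=[box(38,38,0,10)])
def mask(c):
    h=cv2.cvtColor(np.array(c["pixels"]),cv2.COLOR_RGB2HSV)
    return ((h[...,1]<110)|((h[...,2]<45))).astype(np.uint8)
def comp(m,rc):
    n,l,st,ce=cv2.connectedComponentsWithStats(m)
    k=min((i for i in range(1,n) if st[i,4]>60),key=lambda i:np.min(np.hypot(*(np.argwhere(l==i)-rc).T)))
    return (l==k).astype(np.uint8),ce[k],st[k,4]
def fit(name,views,x0,yaws):
    S=4
    ms=[(c,cv2.resize(m,None,fx=S,fy=S,interpolation=cv2.INTER_LINEAR)) for c,m in views]
    def cost(p):
        Rz=R.from_euler("z",p[2]/30).as_matrix(); s=0
        for c,m in ms:
            im=np.zeros_like(m)
            for pts in M[name]:
                q=np.array([proj(c,Rz@v+[p[0],p[1],0])[::-1] for v in pts])
                cv2.fillConvexPoly(im,cv2.convexHull(((q+.5)*S-.5).round().astype(np.int32)),1)
            s+=1-(im&m).sum()/(im|m).sum()
        return s/len(ms)
    b=None
    for y in yaws:
        sx=np.array([[0,0,0],[8,0,0],[0,8,0],[0,0,8.]])+[*x0,y*30]
        r=minimize(cost,sx[0],method="Nelder-Mead",options=dict(initial_simplex=sx,xatol=.2,fatol=1e-4,maxiter=120))
        if b is None or r.fun<b.fun:b=r
    return b.x[0],b.x[1],b.x[2]/30,b.fun
E
cat > m.py <<'E'
from fit import *
C={k:imaging.get_image(k) for k in("scene","side")}
mk={k:mask(c) for k,c in C.items()}
P=dict(roller=(352,-320),pulley=(426,160),handle=(465,-9),cassette=(635,208),roller_tray=(345,310),pulley_tray=(640,-192),handle_tray=(418,-175),cassette_tray=(525,-435))
for n,p in P.items():
    o=[];vs=[]
    for k,c in C.items():
        m,ce,a=comp(mk[k],proj(c,[*p,8]));vs.append((c,m));o.append((k,ce[::-1].round().tolist(),int(a)))
    ys=[0] if n in("roller","pulley","roller_tray","pulley_tray") else [0,.4,.8,1.2] if "cass" in n else [0,.5,1,1.5,2,2.6]
    each=[np.round(fit(n,[v],p,ys),2).tolist() for v in vs]
    print(n,np.round(fit(n,vs,p,ys),3).tolist(),each,[x[2] for x in o])
a=np.array(C["scene"]["pixels"])[120:300,180:440]
b=np.array(C["side"]["pixels"])[150:350,290:490]
im=np.hstack([cv2.resize(a,(430,298)),cv2.resize(b,(298,298))])
cv2.imwrite("pics/crop1.png",im[...,::-1])
E
time python3 m.py
```

```text
roller [357.087, -324.247, 0.122, 0.175] [[354.53, -324.23, 0.08, 0.21], [357.28, -324.11, 0.06, 0.14]] [385, 415]
pulley [426.333, 160.578, 0.158, 0.061] [[426.23, 159.84, 0.22, 0.06], [426.05, 161.34, -0.03, 0.05]] [290, 348]
handle [462.788, -12.015, 2.072, 0.19] [[463.05, -12.39, 2.08, 0.23], [463.12, -11.97, -1.06, 0.15]] [636, 494]
cassette [632.643, 210.466, 0.682, 0.066] [[632.11, 209.9, 0.66, 0.07], [632.63, 210.81, 0.7, 0.06]] [869, 819]
roller_tray [338.668, 310.532, 0.124, 0.055] [[337.77, 309.39, 0.18, 0.07], [338.62, 310.94, 0.07, 0.04]] [1099, 2059]
pulley_tray [650.992, -193.605, 0.169, 0.103] [[649.91, -195.66, -0.13, 0.12], [650.5, -193.14, 0.17, 0.09]] [584, 382]
handle_tray [421.286, -171.665, 2.122, 0.064] [[420.9, -172.78, -1.02, 0.09], [420.76, -170.63, 2.12, 0.04]] [936, 904]
cassette_tray [529.426, -439.41, 0.335, 0.069] [[529.73, -440.0, 0.33, 0.08], [529.5, -438.5, 0.34, 0.05]] [721, 485]
real	1m3.447s
user	0m48.838s
sys	0m12.427s
```

View pics/crop1.png

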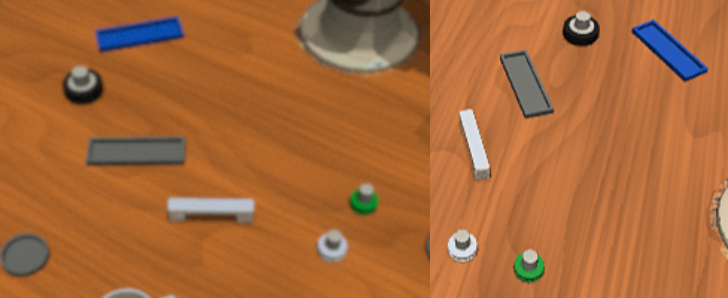

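The crop confirms it: the white pulley is separate from the green one, and the grey long tray is separate from the blue one. The poses agree between cameras to about 2 mm. I'll go for the roller first, swinging wide of the base.

```bash
cat > d.py <<'E'
import sys,numpy as np
from bench import read_state
from scipy.spatial.transform import Rotation as R
# usage: d.py 'x y z' 'x y z' ... all relative to the present pose
s=read_state();p=np.array(s["position"]);r=R.from_quat(s["ee_rot"]);m=r.as_matrix()
psi=np.arctan2(m[1,0],m[0,0]);m=np.array([[np.cos(psi),np.sin(psi),0],[np.sin(psi),-np.cos(psi),0],[0,0,-1]])
print("t",s["clock"],"p",p.round(1),"closing deg",np.degrees(psi)+90,"tilt",r.as_matrix()[:,2].round(4),"j",np.round(s["joints"],2),"F",np.round(s["contact_force"],1),"w",round(s["gripper_width"],1))
for a in sys.argv[1:]: print(a,(m.T@(np.array(a.split(),float)-p)).round(1).tolist())
E
python3 d.py "490 120 230" "357 -324 150"
```

```text
t 1.25 p [250.7 572.5 256.3] closing deg 66.34899947108707 tilt [-0. -0. -1.] j [ 1.42  0.38  0.01 -0.   -1.19 -0.26] F [-0.8 -0.4 -0. ] w 85.5
490 120 230 [400.7, 318.5, 26.3]
357 -324 150 [457.0, 778.6, 106.3]
```

Emit:
apply_moves --rows '[{"hand":1,"delta_pos":[100,80,7],"yaw":0},{"hand":1,"delta_pos":[200,160,13],"yaw":0},{"hand":1,"delta_pos":[300,240,20],"yaw":0},{"hand":1,"delta_pos":[401,319,26],"yaw":0},{"hand":1,"delta_pos":[401,319,26],"yaw":0},{"hand":1,"delta_pos":[401,319,26],"yaw":0},{"hand":1,"delta_pos":[401,319,26],"yaw":0},{"hand":1,"delta_pos":[401,319,26],"yaw":0},{"hand":1,"delta_pos":[401,319,26],"yaw":0},{"hand":1,"delta_pos":[401,319,26],"yaw":0},{"hand":1,"delta_pos":[401,319,26],"yaw":0},{"hand":1,"delta_pos":[401,319,26],"yaw":0}]'

```text
clock: 2.25
position: [484.5, 129.1, 231.4]
ee_rot: [0.979, -0.205, 0.0, -0.0]
contact_force: [0.7, 0.6, -0.5]
gripper_width: 85.3
grasp_force: 0.0
```

```bash
python3 d.py "357 -324 150"
```

```text
t 2.25 p [484.5 129.1 231.4] closing deg 66.37208057221784 tilt [ 1.e-03  5.e-04 -1.e+00] j [ 0.58  0.2  -0.33  0.   -1.05  0.57] F [ 0.7  0.6 -0.5] w 85.3
357 -324 150 [64.7, 466.2, 81.4]
```

Emit:
apply_moves --rows '[{"hand":1,"delta_pos":[60,458,80],"yaw":0},{"hand":1,"delta_pos":[60,458,80],"yaw":0},{"hand":1,"delta_pos":[60,458,80],"yaw":0},{"hand":1,"delta_pos":[60,458,80],"yaw":0},{"hand":1,"delta_pos":[60,458,80],"yaw":0},{"hand":1,"delta_pos":[60,458,80],"yaw":0},{"hand":1,"delta_pos":[60,458,80],"yaw":0},{"hand":1,"delta_pos":[60,458,80],"yaw":0},{"hand":1,"delta_pos":[60,458,80],"yaw":0},{"hand":1,"delta_pos":[60,458,80],"yaw":0},{"hand":1,"delta_pos":[60,458,80],"yaw":0},{"hand":1,"delta_pos":[60,458,80],"yaw":0}]'

```text
clock: 3.25
position: [353.3, -316.4, 150.0]
ee_rot: [0.978, -0.207, -0.001, 0.0]
contact_force: [0.1, -0.5, 0.7]
gripper_width: 85.4
grasp_force: 0.0
```

Emit:
apply_moves --rows '[{"hand":1,"delta_pos":[0,0,0],"yaw":0},{"hand":1,"delta_pos":[0,0,0],"yaw":0},{"hand":1,"delta_pos":[0,0,0],"yaw":0}]'

```text
clock: 3.5
position: [355.5, -312.1, 151.2]
ee_rot: [0.979, -0.205, 0.0, 0.0]
contact_force: [-0.8, 0.3, 0.6]
gripper_width: 85.4
grasp_force: 0.0
```

```bash
python3 d.py "357 -324 80" "357 -324 50"
python3 - <<'E'
from h import *
c=imaging.get_image("wrist");save(c,"wr1.png");s=read_state();print(s["position"])
for d in nets.pinpoint("wrist","roller"): print(d, ray(c,*d["location"]))
print(proj(c,[357,-324,44]),proj(c,[357,-324,0]))
E
```

```text
t 3.5 p [ 355.5 -312.1  151.2] closing deg 66.39240699452918 tilt [ 5.e-04 -1.e-04 -1.e+00] j [-0.38  0.24 -0.5  -0.   -0.83  1.53] F [-0.8  0.3  0.6] w 85.4
357 -324 80 [6.2, 10.3, 71.2]
357 -324 50 [6.2, 10.3, 101.2]
[ 355.6876782  -311.78657702  151.37920403]
{'location': [224.3, 326.3], 'score': 0.78} [ 358.7801563  -317.27463403    0.        ]
[np.float64(238.36794201579346), np.float64(337.77510297581205)] [np.float64(222.960963390447), np.float64(335.1958276049626)]
```

View pics/wr1.png

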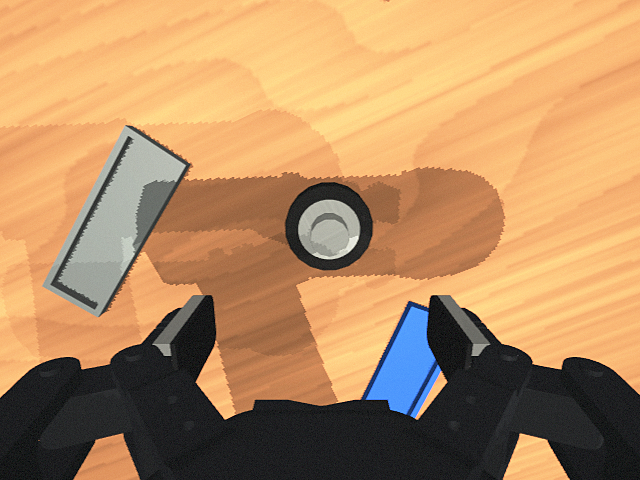

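The wrist picture shows the roller wheel centred at about (226,329) and its hub top at about (234,329). It lies a few mm from my fit, so I'll refine it here.

Run:
```python
from h import *
c=imaging.get_image("wrist")
g=np.array(c["pixels"]).max(axis=2)
m=(g<60).astype(np.uint8);m[290:]=0
n,l,st,ce=cv2.connectedComponentsWithStats(m);k=1+st[1:,4].argmax()
cn=max(cv2.findContours((l==k).astype(np.uint8),0,1)[0],key=len);(x,y),r=cv2.minEnclosingCircle(cn);print(st[k],(y,x),r,ray(c,y,x,18),ray(c,234,329,44))
```

```text
[ 286  183   87   87 2968] (226.0692596435547, 329.27703857421875) 44.01786422729492 [ 361.1083427  -319.80167052   18.        ] [ 362.34873885 -319.50171948   44.        ]
```

Emit:
apply_moves --rows '[{"hand":1,"delta_pos":[7,5.5,40],"yaw":0},{"hand":1,"delta_pos":[7,5.5,70],"yaw":0},{"hand":1,"delta_pos":[7,5.5,90],"yaw":0},{"hand":1,"delta_pos":[7,5.5,101],"yaw":0},{"hand":1,"delta_pos":[7,5.5,101],"yaw":0},{"hand":1,"delta_pos":[7,5.5,101],"yaw":0},{"hand":-1,"delta_pos":[7,5.5,101],"yaw":0},{"hand":-1,"delta_pos":[7,5.5,101],"yaw":0},{"hand":-1,"delta_pos":[7,5.5,101],"yaw":0},{"hand":-1,"delta_pos":[7,5.5,101],"yaw":0},{"hand":-1,"delta_pos":[7,5.5,101],"yaw":0},{"hand":-1,"delta_pos":[7,5.5,101],"yaw":0}]'

```text
clock: 4.65
position: [359.8, -320.6, 50.9]
ee_rot: [0.979, -0.205, 0.001, 0.0]
contact_force: [-0.6, 1.5, 4.5]
gripper_width: 24.0
grasp_force: 58.6
```

Emit:
apply_moves --rows '[{"hand":-1,"delta_pos":[0,0,0],"yaw":0},{"hand":-1,"delta_pos":[0,0,0],"yaw":0},{"hand":-1,"delta_pos":[0,0,0],"yaw":0},{"hand":-1,"delta_pos":[0,0,0],"yaw":0}]'

```text
clock: 4.98
position: [359.8, -320.6, 50.9]
ee_rot: [0.979, -0.205, 0.001, 0.0]
contact_force: [-0.2, 2.2, 4.9]
gripper_width: 24.2
grasp_force: 58.6
```

```bash
python3 d.py "490 -20 200" "338 310 150"
```

```text
t 4.9833 p [ 359.8 -320.6   50.9] closing deg 66.3564699152517 tilt [ 1.2e-03 -5.0e-04 -1.0e+00] j [-0.39  0.41 -0.59  0.   -0.57  1.55] F [-0.2  2.2  4.9] w 24.2
490 -20 200 [-1.3, -327.6, -149.1]
338 310 150 [-272.9, -569.0, -99.1]
```

Emit:
apply_moves --rows '[{"hand":-1,"delta_pos":[0,0,-15],"yaw":0},{"hand":-1,"delta_pos":[0,0,-40],"yaw":0},{"hand":-1,"delta_pos":[0,0,-75],"yaw":0},{"hand":-1,"delta_pos":[0,-30,-110],"yaw":0},{"hand":-1,"delta_pos":[0,-65,-130],"yaw":0},{"hand":-1,"delta_pos":[0,-100,-140],"yaw":0},{"hand":-1,"delta_pos":[0,-140,-150],"yaw":0},{"hand":-1,"delta_pos":[0,-180,-150],"yaw":0},{"hand":-1,"delta_pos":[0,-220,-150],"yaw":0},{"hand":-1,"delta_pos":[0,-260,-150],"yaw":0},{"hand":-1,"delta_pos":[0,-300,-150],"yaw":0},{"hand":-1,"delta_pos":[0,-330,-150],"yaw":0}]'

```text
clock: 5.98
position: [491.9, -15.6, 199.5]
ee_rot: [0.979, -0.204, -0.0, -0.0]
contact_force: [0.3, 0.4, -2.8]
gripper_width: 24.3
grasp_force: 59.6
```

```bash
python3 d.py "338 310 120"
```

```text
t 5.9833 p [491.9 -15.6 199.5] closing deg 66.41139547577524 tilt [-6.e-04  6.e-04 -1.e+00] j [ 0.3   0.21 -0.39 -0.   -0.96  0.86] F [ 0.3  0.4 -2.8] w 24.3
338 310 120 [-271.3, -236.8, 79.5]
```

Emit:
apply_moves --rows '[{"hand":-1,"delta_pos":[-30,-26,0],"yaw":0},{"hand":-1,"delta_pos":[-60,-52,0],"yaw":0},{"hand":-1,"delta_pos":[-90,-78,10],"yaw":0},{"hand":-1,"delta_pos":[-120,-104,20],"yaw":0},{"hand":-1,"delta_pos":[-150,-130,30],"yaw":0},{"hand":-1,"delta_pos":[-180,-156,40],"yaw":0},{"hand":-1,"delta_pos":[-210,-182,50],"yaw":0},{"hand":-1,"delta_pos":[-240,-210,65],"yaw":0},{"hand":-1,"delta_pos":[-260,-228,79],"yaw":0},{"hand":-1,"delta_pos":[-271,-237,79],"yaw":0},{"hand":-1,"delta_pos":[-271,-237,79],"yaw":0},{"hand":-1,"delta_pos":[-271,-237,79],"yaw":0}]'

```text
clock: 6.98
position: [337.8, 307.5, 120.3]
ee_rot: [0.979, -0.204, -0.0, 0.001]
contact_force: [0.0, -0.3, -4.0]
gripper_width: 23.8
grasp_force: 59.5
```

```bash
python3 d.py "338 310 57" "338 310 54"
python3 - <<'E'
from h import *
c=imaging.get_image("wrist");save(c,"wr2.png")
for q in("roller_tray","roller"):
  for d in nets.pinpoint("wrist",q): print(q,d, ray(c,*d["location"],z=5))
print(proj(c,[338,310,10]))
E
```

```text
t 6.9833 p [337.8 307.5 120.3] closing deg 66.42768215514647 tilt [-0.0012 -0.0016 -1.    ] j [ 1.1   0.26 -0.58 -0.   -0.74  0.06] F [ 0.  -0.3 -4. ] w 23.8
338 310 57 [-0.9, -2.3, 63.3]
338 310 54 [-0.9, -2.3, 66.3]
roller_tray {'location': [282.9, 321.0], 'score': 0.73} [311.66479558 319.38208483   5.        ]
roller {'location': [278.6, 322.0], 'score': 0.84} [314.35739106 317.44213363   5.        ]
[np.float64(247.08602304495147), np.float64(318.11485466445794)]
```

View pics/wr2.png

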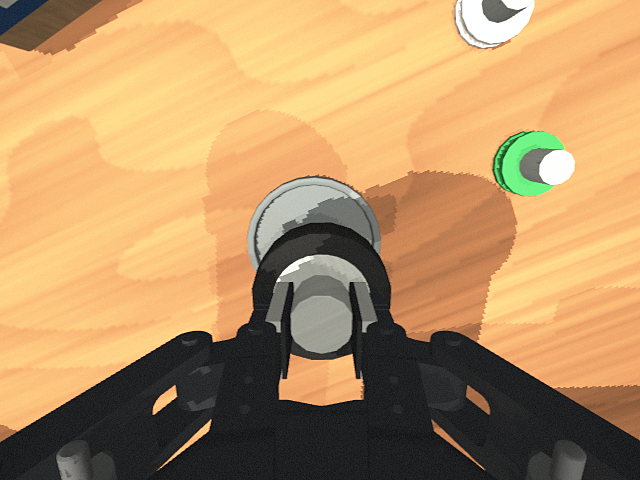

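Emit:
apply_moves --rows '[{"hand":-1,"delta_pos":[2.3,-2.7,20],"yaw":0},{"hand":-1,"delta_pos":[2.3,-2.7,40],"yaw":0},{"hand":-1,"delta_pos":[2.3,-2.7,50],"yaw":0},{"hand":-1,"delta_pos":[2.3,-2.7,50],"yaw":0},{"hand":-1,"delta_pos":[2.3,-2.7,50],"yaw":0}]'

```text
clock: 7.55
position: [342.2, 308.3, 71.0]
ee_rot: [0.979, -0.206, -0.0, 0.0]
contact_force: [0.1, 0.4, -3.0]
gripper_width: 23.6
grasp_force: 59.7
```

```bash
python3 d.py "341 310.5 54"
```

```text
t 7.55 p [342.2 308.3  71. ] closing deg 66.26694504524978 tilt [-2.e-04 -7.e-04 -1.e+00] j [ 1.09  0.35 -0.62  0.   -0.6   0.07] F [ 0.1  0.4 -3. ] w 23.6
341 310.5 54 [-2.0, -1.5, 17.0]
```

Emit:
apply_moves --rows '[{"hand":-1,"delta_pos":[-2,-1.5,7],"yaw":0},{"hand":-1,"delta_pos":[-2,-1.5,12],"yaw":0},{"hand":-1,"delta_pos":[-2,-1.5,15],"yaw":0},{"hand":-1,"delta_pos":[-2,-1.5,16.5],"yaw":0},{"hand":-1,"delta_pos":[-2,-1.5,17.5],"yaw":0},{"hand":-1,"delta_pos":[-2,-1.5,17.5],"yaw":0},{"hand":-1,"delta_pos":[-2,-1.5,17.5],"yaw":0},{"hand":-1,"delta_pos":[-2,-1.5,17.5],"yaw":0}]'

```text
clock: 8.22
position: [340.4, 311.2, 53.9]
ee_rot: [0.979, -0.205, -0.0, 0.0]
contact_force: [-2.4, -1.5, 4.0]
gripper_width: 23.7
grasp_force: 60.3
```

Emit:
apply_moves --rows '[{"hand":0.2,"delta_pos":[0,0,0],"yaw":0},{"hand":0.2,"delta_pos":[0,0,0],"yaw":0},{"hand":0.2,"delta_pos":[0,0,0],"yaw":0},{"hand":0.5,"delta_pos":[0,0,0],"yaw":0},{"hand":0.5,"delta_pos":[0,0,-30],"yaw":0},{"hand":0.5,"delta_pos":[0,0,-65],"yaw":0},{"hand":1,"delta_pos":[20,14,-85],"yaw":0},{"hand":1,"delta_pos":[50,36,-90],"yaw":0},{"hand":1,"delta_pos":[80,58,-90],"yaw":0},{"hand":1,"delta_pos":[110,80,-90],"yaw":0},{"hand":1,"delta_pos":[140,102,-90],"yaw":0},{"hand":1,"delta_pos":[140,102,-90],"yaw":0}]'

```text
clock: 9.22
position: [429.5, 157.5, 143.4]
ee_rot: [0.978, -0.208, 0.0, 0.0]
contact_force: [-1.3, 1.0, 0.2]
gripper_width: 85.6
grasp_force: 0.0
```

Emit:
apply_moves --rows '[{"hand":1,"delta_pos":[0,0,0],"yaw":0},{"hand":1,"delta_pos":[0,0,0],"yaw":0},{"hand":1,"delta_pos":[0,0,0],"yaw":0}]'

```text
clock: 9.47
position: [427.7, 162.5, 143.5]
ee_rot: [0.979, -0.204, 0.0, -0.0]
contact_force: [-0.3, -0.5, -0.2]
gripper_width: 85.3
grasp_force: 0.0
```

```bash
python3 d.py "428 161 41"
python3 - <<'E'
from h import *
c=imaging.get_image("wrist")
for d in nets.pinpoint("wrist","pulley"): print(d, ray(c,*d["location"]))
s=imaging.get_image("side");a=np.array(s["pixels"])[280:460,250:490]
w=np.array(c["pixels"]);print(proj(c,[426,160,36]))
cv2.imwrite("pics/p3.png",np.hstack([cv2.resize(w,(400,300)),cv2.resize(a,(400,300))])[...,::-1])
E
```

```text
t 9.4667 p [427.7 162.5 143.5] closing deg 66.41912971832772 tilt [ 2.e-04  2.e-04 -1.e+00] j [ 0.72  0.23 -0.55 -0.   -0.8   0.44] F [-0.3 -0.5 -0.2] w 85.3
428 161 41 [0.9, 1.2, 102.5]
{'location': [234.8, 318.7], 'score': 0.95} [427.49605055 165.15818072   0.        ]
{'location': [335.0, 362.4], 'score': 0.65} [334.8782213  166.53727364   0.        ]
[np.float64(248.04405491921185), np.float64(326.42158118448185)]
```

View pics/p3.png

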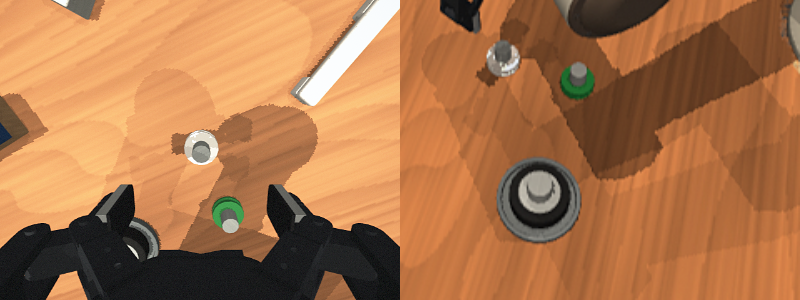

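The wrist view shows the pulley hub at about (243,322), with the green one apart at about (350,365). The side crop shows the roller seated and centred in its tray. Next I'll grip the white pulley.

Emit:
apply_moves --rows '[{"hand":1,"delta_pos":[1,1,40],"yaw":0},{"hand":1,"delta_pos":[1,1,70],"yaw":0},{"hand":1,"delta_pos":[1,1,90],"yaw":0},{"hand":1,"delta_pos":[1,1,101],"yaw":0},{"hand":1,"delta_pos":[1,1,101],"yaw":0},{"hand":1,"delta_pos":[1,1,101],"yaw":0},{"hand":-1,"delta_pos":[1,1,101],"yaw":0},{"hand":-1,"delta_pos":[1,1,101],"yaw":0},{"hand":-1,"delta_pos":[1,1,101],"yaw":0},{"hand":-1,"delta_pos":[1,1,101],"yaw":0},{"hand":-1,"delta_pos":[1,1,101],"yaw":0},{"hand":-1,"delta_pos":[1,1,101],"yaw":0}]'

```text
clock: 10.62
position: [428.7, 160.6, 43.2]
ee_rot: [0.979, -0.205, 0.0, -0.0]
contact_force: [-1.5, 0.3, 4.4]
gripper_width: 17.4
grasp_force: 58.5
```

Emit:
apply_moves --rows '[{"hand":-1,"delta_pos":[0,0,0],"yaw":0},{"hand":-1,"delta_pos":[0,0,0],"yaw":0},{"hand":-1,"delta_pos":[0,0,0],"yaw":0},{"hand":-1,"delta_pos":[0,0,0],"yaw":0}]'

```text
clock: 10.95
position: [428.7, 160.6, 43.2]
ee_rot: [0.979, -0.205, 0.0, -0.0]
contact_force: [-0.5, 0.7, 4.8]
gripper_width: 17.7
grasp_force: 58.4
```

```bash
python3 d.py "428 161 200" "654 -193 200"  "654 -193 120"
```

```text
t 10.95 p [428.7 160.6  43.2] closing deg 66.36343827147817 tilt [ 9.e-04  6.e-04 -1.e+00] j [ 0.72  0.4  -0.65  0.   -0.52  0.44] F [-0.5  0.7  4.8] w 17.7
428 161 200 [-0.8, -0.1, -156.8]
654 -193 200 [348.2, 233.6, -156.8]
654 -193 120 [348.2, 233.6, -76.8]
```

Emit:
apply_moves --rows '[{"hand":-1,"delta_pos":[0,0,-15],"yaw":0},{"hand":-1,"delta_pos":[0,0,-45],"yaw":0},{"hand":-1,"delta_pos":[0,0,-80],"yaw":0},{"hand":-1,"delta_pos":[0,0,-120],"yaw":0},{"hand":-1,"delta_pos":[10,7,-150],"yaw":0},{"hand":-1,"delta_pos":[40,27,-157],"yaw":0},{"hand":-1,"delta_pos":[72,48,-157],"yaw":0},{"hand":-1,"delta_pos":[104,69,-157],"yaw":0},{"hand":-1,"delta_pos":[136,91,-157],"yaw":0},{"hand":-1,"delta_pos":[168,112,-157],"yaw":0},{"hand":-1,"delta_pos":[200,133,-157],"yaw":0},{"hand":-1,"delta_pos":[232,155,-157],"yaw":0}]'

```text
clock: 11.95
position: [579.1, -76.5, 199.1]
ee_rot: [0.979, -0.205, -0.0, -0.0]
contact_force: [0.7, 0.5, -1.8]
gripper_width: 17.6
grasp_force: 58.8
```

Emit:
apply_moves --rows '[{"hand":-1,"delta_pos":[32,21,0],"yaw":0},{"hand":-1,"delta_pos":[64,42,0],"yaw":0},{"hand":-1,"delta_pos":[90,62,15],"yaw":0},{"hand":-1,"delta_pos":[110,75,40],"yaw":0},{"hand":-1,"delta_pos":[116,79,70],"yaw":0},{"hand":-1,"delta_pos":[116,79,80],"yaw":0},{"hand":-1,"delta_pos":[116,79,80],"yaw":0},{"hand":-1,"delta_pos":[116,79,80],"yaw":0},{"hand":-1,"delta_pos":[116,79,80],"yaw":0}]'

```text
clock: 12.7
position: [654.2, -192.9, 121.7]
ee_rot: [0.979, -0.204, 0.002, 0.0]
contact_force: [-0.2, 0.4, -0.4]
gripper_width: 17.5
grasp_force: 58.7
```

```bash
python3 d.py "653 -193 60" "653 -193 46.5"
python3 - <<'E'
from h import *
c=imaging.get_image("wrist");save(c,"wr4.png")
for d in nets.pinpoint("wrist","pulley_tray"): print(d, ray(c,*d["location"]))
print(proj(c,[651,-193.6,10]))
E
```

```text
t 12.7 p [ 654.2 -192.9  121.7] closing deg 66.44397644424699 tilt [ 3.1e-03 -8.0e-04 -1.0e+00] j [-0.05  0.59 -0.01  0.   -0.97  1.21] F [-0.2  0.4 -0.4] w 17.5
653 -193 60 [-1.0, 0.6, 61.7]
653 -193 46.5 [-1.0, 0.6, 75.2]
{'location': [246.0, 320.4], 'score': 0.92} [ 651.75102872 -190.61547327    0.        ]
[np.float64(249.5714006722687), np.float64(324.8790959443635)]
```

View pics/wr4.png

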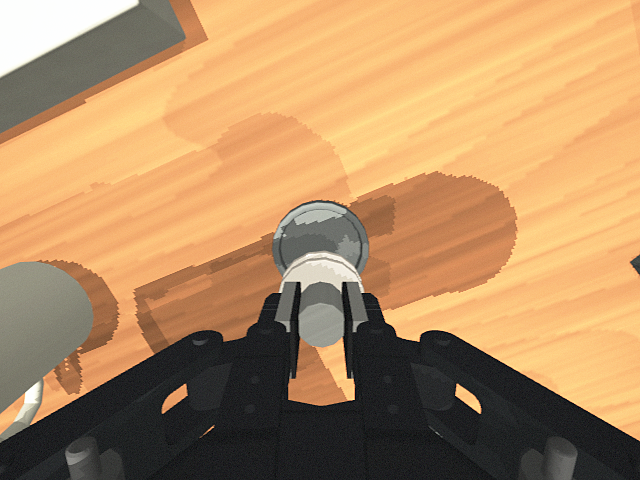

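Emit:
apply_moves --rows '[{"hand":-1,"delta_pos":[-1.5,0.3,30],"yaw":0},{"hand":-1,"delta_pos":[-1.5,0.3,55],"yaw":0},{"hand":-1,"delta_pos":[-1.5,0.3,66],"yaw":0},{"hand":-1,"delta_pos":[-1.5,0.3,71],"yaw":0},{"hand":-1,"delta_pos":[-1.5,0.3,74],"yaw":0},{"hand":-1,"delta_pos":[-1.5,0.3,75.5],"yaw":0},{"hand":-1,"delta_pos":[-1.5,0.3,75.5],"yaw":0},{"hand":-1,"delta_pos":[-1.5,0.3,75.5],"yaw":0}]'

```text
clock: 13.47
position: [652.9, -193.2, 46.3]
ee_rot: [0.979, -0.205, 0.002, -0.0]
contact_force: [-2.0, 2.4, 4.6]
gripper_width: 17.6
grasp_force: 59.0
```

Emit:
apply_moves --rows '[{"hand":0,"delta_pos":[0,0,0],"yaw":0},{"hand":0,"delta_pos":[0,0,0],"yaw":0},{"hand":0,"delta_pos":[0,0,0],"yaw":0},{"hand":0.5,"delta_pos":[0,0,0],"yaw":0},{"hand":0.5,"delta_pos":[0,0,-30],"yaw":0},{"hand":0.5,"delta_pos":[0,0,-65],"yaw":0},{"hand":1,"delta_pos":[0,0,-95],"yaw":0.1},{"hand":1,"delta_pos":[-30,-11,-104],"yaw":0.2},{"hand":1,"delta_pos":[-65,-24,-104],"yaw":0.3},{"hand":1,"delta_pos":[-100,-37,-104],"yaw":0.4},{"hand":1,"delta_pos":[-135,-50,-104],"yaw":0.5},{"hand":1,"delta_pos":[-170,-63,-104],"yaw":0.6}]'

```text
clock: 14.47
position: [520.1, -66.5, 148.0]
ee_rot: [0.873, -0.487, 0.0, -0.0]
contact_force: [-0.1, 0.1, -0.1]
gripper_width: 85.3
grasp_force: 0.0
```

```bash
python3 d.py "464.5 -11 150"
```

```text
t 14.4667 p [520.1 -66.5 148. ] closing deg 31.652614875052606 tilt [ 6.e-04  1.e-04 -1.e+00] j [ 0.18  0.32 -0.39  0.   -0.86  0.37] F [-0.1  0.1 -0.1] w 85.3
464.5 -11 150 [-76.5, 18.2, -2.0]
```

Emit:
apply_moves --rows '[{"hand":1,"delta_pos":[-38,9,0],"yaw":0.05},{"hand":1,"delta_pos":[-73,18,0],"yaw":0.05},{"hand":1,"delta_pos":[-73,18,0],"yaw":0.05},{"hand":1,"delta_pos":[-73,18,0],"yaw":0.05},{"hand":1,"delta_pos":[-73,18,0],"yaw":0.05},{"hand":1,"delta_pos":[-73,18,0],"yaw":0.05}]'

```text
clock: 14.97
position: [468.5, -15.2, 148.1]
ee_rot: [0.862, -0.507, 0.0, -0.0]
contact_force: [0.6, 0.1, 0.2]
gripper_width: 85.5
grasp_force: 0.0
```

```bash
python3 d.py "464 -11 37"
python3 - <<'E'
from h import *
c=imaging.get_image("wrist");save(c,"wr5.png")
for d in nets.pinpoint("wrist","handle"): print(d, ray(c,*d["location"]))
a=2.072;u=np.array([np.cos(a),np.sin(a),0])*60;p=np.array([462.8,-12,30])
print([np.round(proj(c,q)) for q in (p,p+u,p-u)])
s=imaging.get_image("side");cv2.imwrite("pics/side5.png",cv2.resize(np.array(s["pixels"])[110:290,220:460],(480,360))[...,::-1])
E
```

```text
t 14.9667 p [468.5 -15.2 148.1] closing deg 29.066479967566686 tilt [ 1.e-03  1.e-04 -1.e+00] j [ 0.32  0.24 -0.52  0.   -0.82  0.19] F [0.6 0.1 0.2] w 85.5
464 -11 37 [-5.8, 1.9, 111.1]
{'location': [237.9, 321.3], 'score': 0.6} [466.50036226  -9.97158003   0.        ]
[array([250., 327.]), array([327., 327.]), array([161., 328.])]
```

View pics/wr5.png

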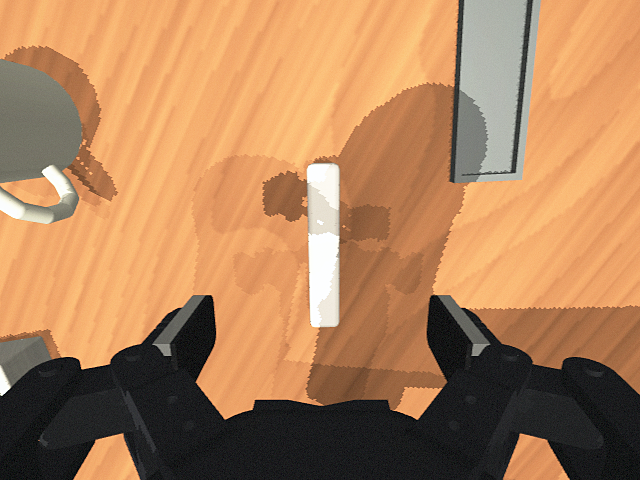

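View pics/side5.png

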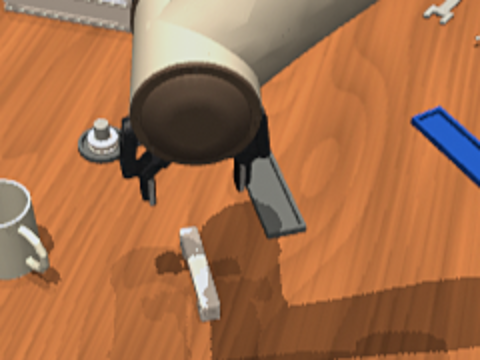

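Emit:
apply_moves --rows '[{"hand":1,"delta_pos":[-5.5,1,40],"yaw":0},{"hand":1,"delta_pos":[-5.5,1,75],"yaw":0},{"hand":1,"delta_pos":[-5.5,1,100],"yaw":0},{"hand":1,"delta_pos":[-5.5,1,111],"yaw":0},{"hand":1,"delta_pos":[-5.5,1,111],"yaw":0},{"hand":1,"delta_pos":[-5.5,1,111],"yaw":0},{"hand":-1,"delta_pos":[-5.5,1,111],"yaw":0},{"hand":-1,"delta_pos":[-5.5,1,111],"yaw":0},{"hand":-1,"delta_pos":[-5.5,1,111],"yaw":0},{"hand":-1,"delta_pos":[-5.5,1,111],"yaw":0},{"hand":-1,"delta_pos":[-5.5,1,111],"yaw":0},{"hand":-1,"delta_pos":[-5.5,1,111],"yaw":0}]'

```text
clock: 16.12
position: [464.3, -10.5, 37.8]
ee_rot: [0.862, -0.507, 0.001, -0.0]
contact_force: [-0.6, -0.4, 6.5]
gripper_width: 20.7
grasp_force: 59.9
```

Emit:
apply_moves --rows '[{"hand":-1,"delta_pos":[0,0,0],"yaw":0},{"hand":-1,"delta_pos":[0,0,0],"yaw":0},{"hand":-1,"delta_pos":[0,0,0],"yaw":0},{"hand":-1,"delta_pos":[0,0,0],"yaw":0}]'

```text
clock: 16.45
position: [464.4, -10.4, 37.8]
ee_rot: [0.862, -0.506, 0.001, -0.0]
contact_force: [-1.0, 0.2, 5.3]
gripper_width: 20.8
grasp_force: 59.9
```

```bash
python3 d.py "423 -171 120"
```

```text
t 16.45 p [464.4 -10.4  37.8] closing deg 29.13920457223231 tilt [ 1.4e-03  2.0e-04 -1.0e+00] j [ 0.33  0.42 -0.64  0.   -0.51  0.18] F [-1.   0.2  5.3] w 20.8
423 -171 120 [120.1, 114.3, -82.2]
```

Emit:
apply_moves --rows '[{"hand":-1,"delta_pos":[0,0,-15],"yaw":0},{"hand":-1,"delta_pos":[0,0,-40],"yaw":0},{"hand":-1,"delta_pos":[0,0,-70],"yaw":0},{"hand":-1,"delta_pos":[20,19,-82],"yaw":-0.045},{"hand":-1,"delta_pos":[45,43,-82],"yaw":-0.045},{"hand":-1,"delta_pos":[70,66,-82],"yaw":-0.045},{"hand":-1,"delta_pos":[95,90,-82],"yaw":-0.045},{"hand":-1,"delta_pos":[112,107,-82],"yaw":-0.045},{"hand":-1,"delta_pos":[120,114,-82],"yaw":-0.045},{"hand":-1,"delta_pos":[120,114,-82],"yaw":-0.045},{"hand":-1,"delta_pos":[120,114,-82],"yaw":-0.045},{"hand":-1,"delta_pos":[120,114,-82],"yaw":-0.045}]'

```text
clock: 17.45
position: [422.9, -170.3, 118.9]
ee_rot: [0.873, -0.487, 0.0, -0.0]
contact_force: [0.7, -0.4, -0.7]
gripper_width: 20.7
grasp_force: 59.1
```

```bash
python3 d.py "423 -171 41"
python3 - <<'E'
from h import *
c=imaging.get_image("wrist");save(c,"wr6.png")
a=2.122;u=np.array([np.cos(a),np.sin(a),0]);v=np.array([-u[1],u[0],0]);p=np.array([421.3,-171.7,10])
print([np.round(proj(c,p+73*i*u+24*j*v)).tolist() for i in(-1,1) for j in(-1,1)])
E
```

```text
t 17.45 p [ 422.9 -170.3  118.9] closing deg 31.71885386200129 tilt [ 1.e-04  1.e-04 -1.e+00] j [-0.02  0.26 -0.58 -0.   -0.73  0.58] F [ 0.7 -0.4 -0.7] w 20.7
423 -171 41 [0.6, 0.3, 77.9]
[[130.0, 287.0], [130.0, 366.0], [342.0, 292.0], [343.0, 358.0]]
```

View pics/wr6.png

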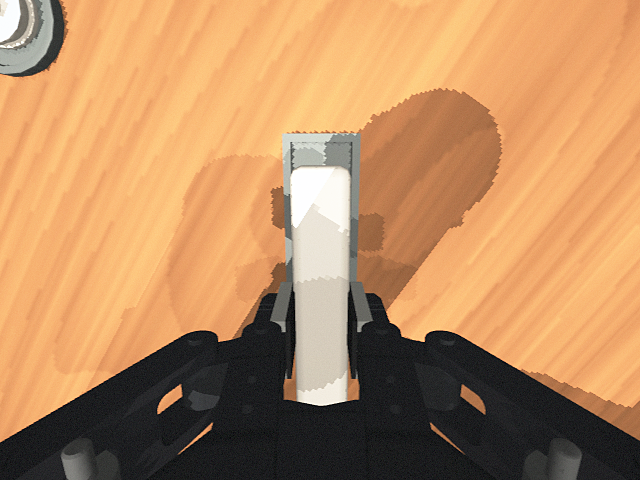

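Emit:
apply_moves --rows '[{"hand":-1,"delta_pos":[0,-0.5,30],"yaw":0},{"hand":-1,"delta_pos":[0,-0.5,55],"yaw":0},{"hand":-1,"delta_pos":[0,-0.5,67],"yaw":0},{"hand":-1,"delta_pos":[0,-0.5,73],"yaw":0},{"hand":-1,"delta_pos":[0,-0.5,76.5],"yaw":0},{"hand":-1,"delta_pos":[0,-0.5,78],"yaw":0},{"hand":-1,"delta_pos":[0,-0.5,78.5],"yaw":0},{"hand":-1,"delta_pos":[0,-0.5,78.5],"yaw":0},{"hand":-1,"delta_pos":[0,-0.5,78.5],"yaw":0}]'

```text
clock: 18.25
position: [423.7, -170.6, 41.2]
ee_rot: [0.873, -0.487, 0.001, -0.0]
contact_force: [0.4, 0.3, -1.2]
gripper_width: 20.8
grasp_force: 59.2
```

Emit:
apply_moves --rows '[{"hand":-1,"delta_pos":[0,0,0.7],"yaw":0},{"hand":-1,"delta_pos":[0,0,0.7],"yaw":0},{"hand":-1,"delta_pos":[0,0,0.7],"yaw":0}]'

```text
clock: 18.5
position: [423.7, -170.7, 40.8]
ee_rot: [0.873, -0.487, 0.001, -0.0]
contact_force: [-0.8, 2.2, 5.4]
gripper_width: 20.4
grasp_force: 59.9
```

Emit:
apply_moves --rows '[{"hand":0,"delta_pos":[0,0,0],"yaw":0},{"hand":0,"delta_pos":[0,0,0],"yaw":0},{"hand":0,"delta_pos":[0,0,0],"yaw":0},{"hand":0.5,"delta_pos":[0,0,0],"yaw":0},{"hand":0.5,"delta_pos":[0,0,-30],"yaw":0},{"hand":0.5,"delta_pos":[0,0,-65],"yaw":0},{"hand":1,"delta_pos":[0,0,-100],"yaw":0},{"hand":1,"delta_pos":[-15,-26,-125],"yaw":0},{"hand":1,"delta_pos":[-33,-58,-130],"yaw":-0.05},{"hand":1,"delta_pos":[-51,-90,-130],"yaw":-0.1},{"hand":1,"delta_pos":[-70,-123,-130],"yaw":-0.129},{"hand":1,"delta_pos":[-88,-156,-130],"yaw":-0.129}]'

```text
clock: 19.5
position: [509.9, -12.2, 170.2]
ee_rot: [0.903, -0.43, 0.0, -0.0]
contact_force: [0.8, -0.8, -0.1]
gripper_width: 85.3
grasp_force: 0.0
```

```bash
python3 d.py "634 211.5 160"
```

```text
t 19.5 p [509.9 -12.2 170.2] closing deg 39.118509977875014 tilt [ 7.e-04  3.e-04 -1.e+00] j [ 0.29  0.27 -0.39 -0.   -0.9   0.39] F [ 0.8 -0.8 -0.1] w 85.3
634 211.5 160 [-95.3, -237.4, 10.2]
```

Emit:
apply_moves --rows '[{"hand":1,"delta_pos":[-15,-35,0],"yaw":0},{"hand":1,"delta_pos":[-30,-72,0],"yaw":0},{"hand":1,"delta_pos":[-44,-110,0],"yaw":0},{"hand":1,"delta_pos":[-58,-145,5],"yaw":0},{"hand":1,"delta_pos":[-72,-180,10],"yaw":0},{"hand":1,"delta_pos":[-85,-212,10],"yaw":0},{"hand":1,"delta_pos":[-93,-232,10],"yaw":0},{"hand":1,"delta_pos":[-93,-232,10],"yaw":0},{"hand":1,"delta_pos":[-93,-232,10],"yaw":0},{"hand":1,"delta_pos":[-93,-232,10],"yaw":0},{"hand":1,"delta_pos":[-93,-232,10],"yaw":0}]'

```text
clock: 20.42
position: [630.5, 203.5, 159.7]
ee_rot: [0.903, -0.43, -0.0, 0.0]
contact_force: [0.3, -0.3, 0.4]
gripper_width: 85.3
grasp_force: 0.0
```

```bash
python3 d.py "634 211.5 42"
python3 - <<'E'
from h import *
c=imaging.get_image("wrist");save(c,"wr7.png")
a=.682;u=np.array([np.cos(a),np.sin(a),0]);v=np.array([-u[1],u[0],0]);p=np.array([632.6,210.5,42])
print([np.round(proj(c,p+25*i*u+25*j*v)).tolist() for i in(-1,1) for j in(-1,1)])
s=imaging.get_image("side");cv2.imwrite("pics/side7.png",cv2.resize(np.array(s["pixels"])[110:290,220:460],(480,360))[...,::-1])
E
```

```text
t 20.4167 p [630.5 203.5 159.7] closing deg 39.0207523315207 tilt [-8.e-04 -4.e-04 -1.e+00] j [ 0.56  0.52 -0.02 -0.   -1.03  0.13] F [ 0.3 -0.3  0.4] w 85.3
634 211.5 42 [-4.0, -7.8, 117.7]
[[212.0, 350.0], [282.0, 349.0], [212.0, 276.0], [282.0, 278.0]]
```

View pics/wr7.png

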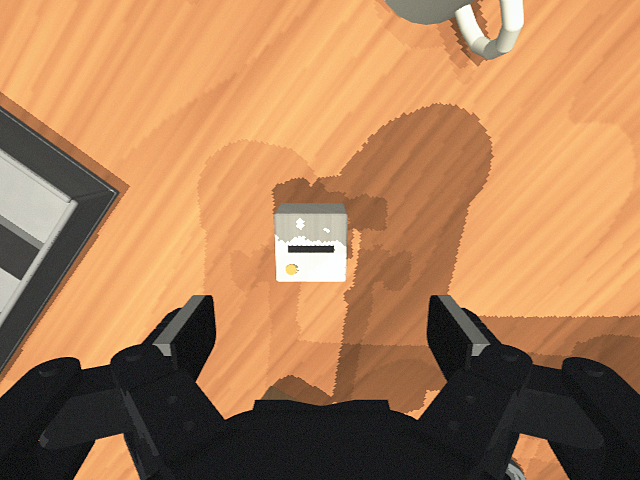

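View pics/side7.png

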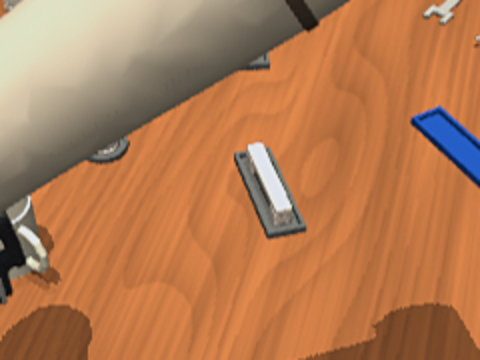

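The handle is seated in its tray. The block shows at rows 212–282, cols 275–348, matching the fit and square to the fingers.

Emit:
apply_moves --rows '[{"hand":1,"delta_pos":[-4,-7.5,30],"yaw":0},{"hand":1,"delta_pos":[-4,-7.5,60],"yaw":0},{"hand":1,"delta_pos":[-4,-7.5,85],"yaw":0},{"hand":1,"delta_pos":[-4,-7.5,105],"yaw":0},{"hand":1,"delta_pos":[-4,-7.5,117],"yaw":0},{"hand":1,"delta_pos":[-4,-7.5,117],"yaw":0},{"hand":1,"delta_pos":[-4,-7.5,117],"yaw":0},{"hand":-1,"delta_pos":[-4,-7.5,117],"yaw":0},{"hand":-1,"delta_pos":[-4,-7.5,117],"yaw":0},{"hand":-1,"delta_pos":[-4,-7.5,117],"yaw":0},{"hand":-1,"delta_pos":[-4,-7.5,117],"yaw":0},{"hand":-1,"delta_pos":[-4,-7.5,117],"yaw":0}]'

```text
clock: 21.52
position: [635.3, 213.0, 44.7]
ee_rot: [0.903, -0.43, 0.001, -0.001]
contact_force: [-0.4, 0.5, 6.4]
gripper_width: 48.4
grasp_force: 65.3
```

Emit:
apply_moves --rows '[{"hand":-1,"delta_pos":[0,0,0],"yaw":0},{"hand":-1,"delta_pos":[0,0,0],"yaw":0},{"hand":-1,"delta_pos":[0,0,0],"yaw":0},{"hand":-1,"delta_pos":[0,0,0],"yaw":0}]'

```text
clock: 21.85
position: [635.3, 213.0, 44.7]
ee_rot: [0.903, -0.43, 0.001, -0.001]
contact_force: [-0.6, 1.0, 6.8]
gripper_width: 48.9
grasp_force: 65.3
```

```bash
python3 d.py "520 0 230" "531 -439 130"
```

```text
t 21.85 p [635.3 213.   44.7] closing deg 39.11189269549946 tilt [ 0.0028  0.0011 -1.    ] j [ 0.56  0.66 -0.11  0.   -0.81  0.12] F [-0.6  1.   6.8] w 48.9
520 0 230 [92.5, 223.9, -185.3]
531 -439 130 [440.1, 492.3, -85.3]
```

Emit:
apply_moves --rows '[{"hand":-1,"delta_pos":[0,0,-15],"yaw":0},{"hand":-1,"delta_pos":[0,0,-45],"yaw":0},{"hand":-1,"delta_pos":[0,0,-80],"yaw":0},{"hand":-1,"delta_pos":[0,0,-115],"yaw":0},{"hand":-1,"delta_pos":[8,20,-145],"yaw":0},{"hand":-1,"delta_pos":[20,48,-165],"yaw":0},{"hand":-1,"delta_pos":[34,82,-180],"yaw":0},{"hand":-1,"delta_pos":[48,116,-185],"yaw":0},{"hand":-1,"delta_pos":[62,150,-185],"yaw":0},{"hand":-1,"delta_pos":[76,184,-185],"yaw":0},{"hand":-1,"delta_pos":[92,222,-185],"yaw":0},{"hand":-1,"delta_pos":[112,250,-185],"yaw":0}]'

```text
clock: 22.85
position: [507.7, -33.6, 227.5]
ee_rot: [0.903, -0.43, -0.001, 0.0]
contact_force: [0.7, -1.2, -0.6]
gripper_width: 49.0
grasp_force: 64.6
```

```bash
python3 d.py "531 -439 130"
```

```text
t 22.85 p [507.7 -33.6 227.5] closing deg 39.07748435642238 tilt [-1.9e-03  7.0e-04 -1.0e+00] j [ 0.25  0.21 -0.31 -0.   -1.04  0.43] F [ 0.7 -1.2 -0.6] w 49.0
531 -439 130 [329.4, 237.5, 97.5]
```

Emit:
apply_moves --rows '[{"hand":-1,"delta_pos":[32,23,0],"yaw":0.05},{"hand":-1,"delta_pos":[64,46,0],"yaw":0.1},{"hand":-1,"delta_pos":[96,69,0],"yaw":0.15},{"hand":-1,"delta_pos":[128,92,0],"yaw":0.2},{"hand":-1,"delta_pos":[160,115,10],"yaw":0.25},{"hand":-1,"delta_pos":[192,138,20],"yaw":0.3},{"hand":-1,"delta_pos":[222,160,35],"yaw":0.347},{"hand":-1,"delta_pos":[252,182,50],"yaw":0.347},{"hand":-1,"delta_pos":[282,203,65],"yaw":0.347},{"hand":-1,"delta_pos":[310,223,80],"yaw":0.347},{"hand":-1,"delta_pos":[325,234,92],"yaw":0.347},{"hand":-1,"delta_pos":[328,236,95],"yaw":0.347}]'

```text
clock: 23.85
position: [532.3, -437.9, 128.4]
ee_rot: [0.814, -0.581, -0.003, 0.0]
contact_force: [-0.6, -0.6, -2.7]
gripper_width: 48.6
grasp_force: 64.5
```

Emit:
apply_moves --rows '[{"hand":-1,"delta_pos":[0,0,0],"yaw":0},{"hand":-1,"delta_pos":[0,0,0],"yaw":0},{"hand":-1,"delta_pos":[0,0,0],"yaw":0},{"hand":-1,"delta_pos":[0,0,0],"yaw":0}]'

```text
clock: 24.18
position: [535.1, -434.4, 134.2]
ee_rot: [0.816, -0.579, 0.001, -0.0]
contact_force: [0.6, 0.5, -1.4]
gripper_width: 48.9
grasp_force: 64.5
```

```bash
python3 d.py "531.5 -438.5 48"
python3 - <<'E'
from h import *
c=imaging.get_image("wrist");save(c,"wr8.png")
a=.335;u=np.array([np.cos(a),np.sin(a),0]);v=np.array([-u[1],u[0],0]);p=np.array([529.4,-439.4,10])
print([np.round(proj(c,p+38*i*u+38*j*v)).tolist() for i in(-1,1) for j in(-1,1)])
E
```

```text
t 24.1833 p [ 535.1 -434.4  134.2] closing deg 19.294243466545765 tilt [ 1.6e-03 -7.0e-04 -1.0e+00] j [-0.45  0.59  0.03 -0.   -1.01  0.78] F [ 0.6  0.5 -1.4] w 48.9
531.5 -438.5 48 [2.7, 4.8, 86.2]
[[181.0, 390.0], [286.0, 384.0], [181.0, 277.0], [286.0, 280.0]]
```

View pics/wr8.png

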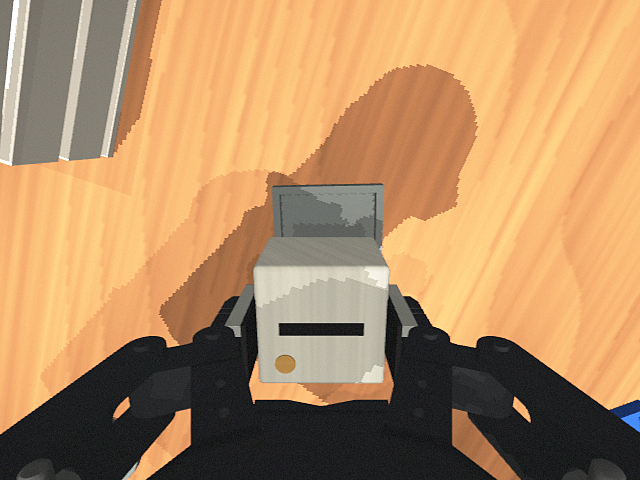

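The tray's far rim shows at row 185, cols 273–384, and the held block is square to it. I'll shift slightly and lower it.

Emit:
apply_moves --rows '[{"hand":-1,"delta_pos":[1.4,4,30],"yaw":0},{"hand":-1,"delta_pos":[1.4,4,55],"yaw":0},{"hand":-1,"delta_pos":[1.4,4,70],"yaw":0},{"hand":-1,"delta_pos":[1.4,4,78],"yaw":0},{"hand":-1,"delta_pos":[1.4,4,82],"yaw":0},{"hand":-1,"delta_pos":[1.4,4,84],"yaw":0},{"hand":-1,"delta_pos":[1.4,4,85.5],"yaw":0},{"hand":-1,"delta_pos":[1.4,4,86],"yaw":0},{"hand":-1,"delta_pos":[1.4,4,86],"yaw":0},{"hand":-1,"delta_pos":[1.4,4,86],"yaw":0}]'

```text
clock: 25.07
position: [531.6, -438.4, 47.8]
ee_rot: [0.815, -0.579, 0.001, -0.0]
contact_force: [-0.5, -0.4, -1.4]
gripper_width: 48.8
grasp_force: 64.6
```

Emit:
apply_moves --rows '[{"hand":-1,"delta_pos":[-1,0,0.5],"yaw":0},{"hand":-1,"delta_pos":[-1,0,1],"yaw":0},{"hand":-1,"delta_pos":[-1,0,1],"yaw":0}]'

```text
clock: 25.32
position: [531.6, -438.1, 47.7]
ee_rot: [0.815, -0.579, 0.002, 0.0]
contact_force: [-0.7, -1.1, 5.2]
gripper_width: 49.0
grasp_force: 65.5
```

Emit:
apply_moves --rows '[{"hand":0.6,"delta_pos":[0,0,0],"yaw":0},{"hand":0.6,"delta_pos":[0,0,0],"yaw":0},{"hand":0.6,"delta_pos":[0,0,0],"yaw":0},{"hand":1,"delta_pos":[0,0,0],"yaw":0},{"hand":1,"delta_pos":[0,0,-30],"yaw":0},{"hand":1,"delta_pos":[0,0,-65],"yaw":0},{"hand":1,"delta_pos":[0,0,-100],"yaw":0},{"hand":1,"delta_pos":[0,0,-135],"yaw":0},{"hand":1,"delta_pos":[-60,0,-160],"yaw":0},{"hand":1,"delta_pos":[-100,0,-180],"yaw":0},{"hand":1,"delta_pos":[-140,0,-200],"yaw":0},{"hand":1,"delta_pos":[-180,0,-200],"yaw":0}]'

```text
clock: 26.32
position: [480.2, -290.6, 242.9]
ee_rot: [0.815, -0.58, 0.002, -0.0]
contact_force: [0.1, 1.0, 0.4]
gripper_width: 85.5
grasp_force: 0.0
```

Emit:
apply_moves --rows '[{"hand":1,"delta_pos":[-40,0,0],"yaw":0},{"hand":1,"delta_pos":[-80,0,0],"yaw":0},{"hand":1,"delta_pos":[-120,0,0],"yaw":0},{"hand":1,"delta_pos":[-160,0,0],"yaw":0},{"hand":1,"delta_pos":[-200,0,0],"yaw":0},{"hand":1,"delta_pos":[-200,0,0],"yaw":0},{"hand":1,"delta_pos":[-200,0,0],"yaw":0}]'

```text
clock: 26.9
position: [413.8, -100.6, 241.2]
ee_rot: [0.816, -0.577, 0.0, -0.0]
contact_force: [1.3, -0.2, -0.3]
gripper_width: 85.5
grasp_force: 0.0
```

Run:
```python
from h import *
c=imaging.get_image("scene");s=imaging.get_image("side")
a=np.array(c["pixels"])[130:380,120:500];b=np.array(s["pixels"])[110:430,170:420]
cv2.imwrite("pics/end.png",np.hstack([cv2.resize(a,(490,322),interpolation=2),cv2.resize(b,(252,322))])[...,::-1])
```

```text
(no output)
```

View pics/end.png

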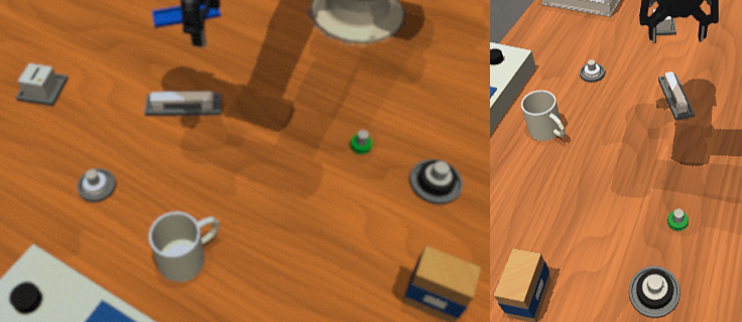

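The final view shows all four parts in their trays. The mug, carton and green pulley stand where they were.

```bash
python3 -c "
from bench import workorder;print(workorder.job_done())"
```

```text
the job is handed in; nothing more can be done
None
```

The roller, pulley, door pull and coin block are each in their trays, the mug and carton look unmoved in the last pictures, and the job was handed in at about 27 s; no verdict came back.

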